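# Collapse the telescopic wheel wrench to its shortest setting

### The arm

A 6-joint arm with a two-finger parallel gripper is mounted at the origin on a cart in front of the work surface, level with it; the furniture and walls round the work are solid. World frame = base frame: x ahead of the robot, y to its left, z up, the work surface at z = 0. Lengths are in m, angles in degrees, forces in N, time in s.
With the tool pointing down it reaches from about 0.35 to 0.875 m from the base axis. Payload 4.2 kg.
Tool frame: the origin (TCP) lies midway between the tips of the shut fingers; the grasp point (between the pads) lies 19 mm behind it; z points along the fingers, y is the line along which they close (so a half turn about z gives the same grasp; the last joint's range is limited). The gripper opens to 87 mm and grips with 3 to 60 N. Pads are 19 mm wide; open, the fingers measure 117 mm over their backs; the gripper's body (75 mm by 190 mm) begins 51 mm behind the grasp point.
Start: joints at [90.676, 22.042, 0.453, 0, -68.411, -14.817], TCP at [0.153, 0.606, 0.194] pointing down, gripper open.
Joint ranges: [-179.83, 179.83], [-69.29, 118.12], [-61.27, 80.66], [-181.25, 117.63], [-171.15, -9.14], [-177.46, 177.46]. Speed limits (degrees/s): [159.86, 159.86, 180, 180, 180, 180].

### API

Orientations are given as [roll, pitch, yaw] about the fixed x, y, z axes, in that order (R = Rz(yaw) Ry(pitch) Rx(roll)).
In Python, from workcell import env gives the robot as it stands. The module is installed in compiled form; this text tells all that it offers. Calls block until the motion is done:
- env.goto(position, orientation): joint-space move of the TCP to a pose.
- env.move_straight(position, rotation=None, rate=0.15, force_limit=None): straight line of the TCP; rotation=None keeps the orientation; rate is the mean speed in m/s. With force_limit (N) it stops when the force on the tool has changed by that much, and returns True; else False.
- env.set_joints(angles): joint-space move.
- env.gripper_to(opening, grasp_force=None): opening from 0.0 (shut) to 1.0 (fully open); grasp_force is the grip in N (None keeps the last); returns when the fingers have stopped.
- env.dwell(seconds).
- env.inverse_kinematics(position, orientation): joint angles nearest the present ones, or None.
- env.read_state(): the state.
- env.grab_frame(name): name is "side" or "top"; returns a dict with "image" (420x560x3 uint8, blue, green, red), "fx", "fy", "cx", "cy" (pixels), "D" ([k1, k2, p1, p2, k3] as OpenCV has them; the pictures are not rectified), "position" and "orientation" of the camera in the world. Camera axes: x right, y up, looking along -z (the intrinsics and any distortion apply to the point x, -y, -z); pixel columns grow to the right and rows downward; lengths in m; the calibration is good to about 2 mm. A picture is of the moment at which its call begins. There is no depth.
A pose or a line that the arm cannot do raises env.Unreachable and nothing moves.
- env.close_job(): hands the job in; it is judged then, once.
Trained networks look in a picture, given as the dict that the camera call returned (one of the last four; its "shot" number tells which), for a name from the list of things; names that differ only in an ending like _2 or _b are one class to them, and where a whole thing is asked for, a point or a joint stands for the part that bears it (a point fixed in the world has none). Each returns a list of dicts, best first, with "score" (0 to 1); they miss things now and then, are a little off and sometimes report something else, mostly with a low value. They report only what shows in the picture. A call takes as long as a camera call.
- env.search_frame(picture, thing): "xyz" ([x, y, z] in m, in world coordinates, good to about 4 mm: the middle of the surface that is visible of it).
- env.trace(picture, thing): "mask" (420x560 bool, what is visible of it).
The state is a dict: "clock": time; "joint_positions": joint angles; "qvel": joint speeds; "joint_torque": joint torques, N m; "position": TCP position; "tool_rot": TCP orientation; "force": force on the tool from outside, world axes, zero at the start; "wrist_torque": the same for the moment, N m; "opening": opening from 0.0 (shut) to 1.0 (fully open); "finger_force": force on a finger pad.
Only numpy, scipy, OpenCV 4.12 (cv2) and the standard library are available. Lean on these libraries where they do the work, as an engineer would, in place of code of your own. Each camera call takes 0.05 s, during which the arm holds its last target. There are 200 camera calls.

### The job

The telescopic wheel wrench clamped in the bench vice is still pulled out to its longest setting. Collapse it fully so that it fits back into the car: find its sprung steel button on the red handle, press it in and slide the handle towards the vice, hole by hole, until the button has snapped out in the last of the three holes, then let go. Leave the oil filter, brake pad, spanner and spray can where they are.

Things in the scene. Friction and masses are not known exactly. Their poses are not given: they have to be found in the camera images.
- vice: small dark-blue bench vice fixed to the table; origin under the middle of its foot, z up, its screw points to -x. Its jaws (100 mm along y, tops at z = 127 mm) hold the wrench's steel inner tube (27 mm thick), whose axis runs along the vice's y at x = 0, z = 110 mm: socket end on +y, handle on -y. Nothing but vice and wrench stands higher than 60 mm within 120 mm of the button
- button_press (a joint): how far the sprung button is pressed in (m): 0 = out, 0.006 = level with the handle's outside, 0.008 or more = under its wall. A domed steel pin 12 mm across, held in the inner tube, standing 6 mm out of a hole of the handle. Where it sits is not measured: 152 to 218 mm from the vice's middle towards -y, and pointing to the vice's +x, raised 0.1 to 0.8 rad above level; find it by eye or by touch
- handle_slide (a joint): how far the handle is pushed over the inner tube towards the vice, along its +y (m): 0 = longest, button in the first hole (nearest the vice); 0.035 = in the second; 0.070 = shortest, in the third. Locked, with 0.7 mm of play, while the button stands out of a hole; otherwise it slides with some 3 N of friction and stays where it is left. The button itself does not move along; the tubes do not turn
- tube_in_jaws (a point): point on the tube's axis in the middle of the jaws; y = along the tube, away from the handle: the way to push the handle. The handle: red smooth tube 34 mm thick, three holes 13.5 mm across and 35 mm apart; black collar 39 mm thick, 15 to 25 mm ahead of the first hole; ribbed black grip, up to 43 mm thick, from 103 to 221 mm behind the first hole
- button_line (a point): point on the tube's axis 185 mm from the middle of the jaws; the button sits up to 33 mm either way along it. Flat pads closed across the tube over the button, within 0.4 rad of the way it points, press it level (spring 3 to 5 N); pushed on in that grip with 5 to 15 N, the handle takes it under within 7 mm. At the next hole it snaps out and the handle stops dead; press again for the next
- oil_filter: orange oil filter, 72 mm across, 88 mm high, standing loose; origin under its middle. Leave it
- brake_pad: dark brake pad, 128 x 50 x 16 mm, lying loose; origin under its middle. Leave it
- spanner_17: steel combination spanner, 207 x 38 x 8 mm, lying loose; origin under its middle. Leave it
- spray_oil: spray can, 67 mm across, 205 mm high, standing loose; origin under its middle. Leave it

How it is judged:
By the outcome, as a careful person would: the job done as asked, in the order asked, and still so for the second after the job is handed in, with the robot touching nothing.
It also fails if it takes over 51 s, if anything falls off the work surface, if the arm or the gripper's body presses on something with over 40 N, if the wrist force passes 120 N, or if a joint passes its speed limit or range.

## Working session

There is one attempt and no reset: what is moved stays moved. The work goes in short steps, each a Python script; the robot and the scene stay as the last script left them, time stands still between calls to the robot, and variables do not carry over. Pictures are saved under pics/ and viewed, at most 10 in all, crops included, and the job is handed in when it is done.

```bash
mkdir -p pics; python3 - <<'E'
from workcell import env
import cv2,numpy as np
for n in("side","top"):
    f=env.grab_frame(n); cv2.imwrite(f"pics/{n}0.png",f["image"])
    print(n,{k:v for k,v in f.items() if k!="image"})
    for t in("vice","button_press","handle_slide","tube_in_jaws","button_line","oil_filter","brake_pad","spanner_17","spray_oil"):
        r=env.search_frame(f,t); print(t,[(np.round(d["xyz"],3).tolist(),round(d["score"],2)) for d in r[:2]])
print(env.read_state())
E
```

```text
side {'fx': 474.735886095296, 'fy': 474.735886095296, 'cx': 288.1478676830429, 'cy': 203.0615655458101, 'D': array([0.02608586, 0.        , 0.        , 0.        , 0.        ]), 'position': array([0.1404127 , 0.74144287, 0.86512954]), 'orientation': array([ 5.05061710e+01, -3.64479283e-02, -1.53093899e+02]), 'shot': 1}
vice [([0.572, 0.17, 0.115], 0.6)]
button_press [([0.638, -0.381, 0.116], 0.64)]
handle_slide [([0.555, -0.145, 0.121], 0.89)]
tube_in_jaws [([0.575, 0.167, 0.115], 0.9)]
button_line [([0.572, 0.174, 0.111], 0.62), ([0.715, -0.181, 0.009], 0.53)]
oil_filter [([0.501, -0.386, 0.059], 0.66)]
brake_pad [([0.713, -0.182, 0.013], 0.92)]
spanner_17 [([0.498, -0.393, 0.057], 0.72), ([0.428, -0.021, 0.004], 0.56)]
spray_oil [([0.64, -0.38, 0.114], 0.84)]
top {'fx': 450.28812185615016, 'fy': 450.28812185615016, 'cx': 278.4854423108499, 'cy': 204.49447419193166, 'D': array([0.00505838, 0.        , 0.        , 0.        , 0.        ]), 'position': array([ 0.35257678, -0.11345092,  1.20787369]), 'orientation': array([ 10.51434882,  -0.36026569, -90.53894963]), 'shot': 2}
vice [([0
[... 371 characters left out ...]
5], 0.63)]
{'clock': 1.0, 'joint_positions': array([ 9.06794266e+01,  2.20406338e+01,  4.53064871e-01,  3.37272788e-04,
       -6.84102370e+01, -1.48156665e+01]), 'qvel': array([-0.02658188,  0.03141725,  0.00407955, -0.02301677, -0.00377772,
       -0.10574386]), 'joint_torque': array([ 1.07092696e-03, -3.90477312e+01,  1.87626046e+01,  4.22453463e+00,
        1.54764194e-02, -3.03092497e-05]), 'position': array([0.15262587, 0.60606568, 0.19406498]), 'tool_rot': array([-1.79997799e+02,  2.57874923e-04, -1.41361159e+01]), 'force': array([ 0.34999743,  1.1945732 , -0.74009142]), 'wrist_torque': array([ 0.01477643, -0.00678447, -0.03045793]), 'finger_force': 0.0, 'opening': 0.9983509971142092}
```

View pics/side0.png

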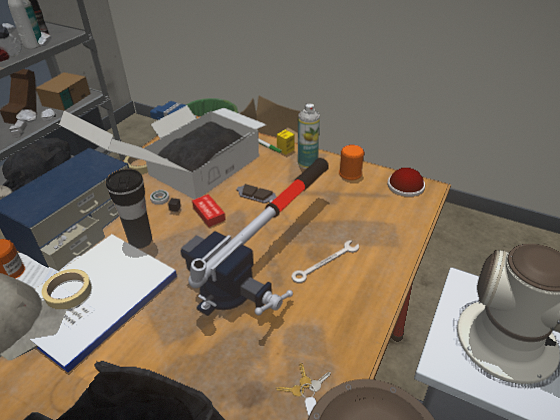

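View pics/top0.png

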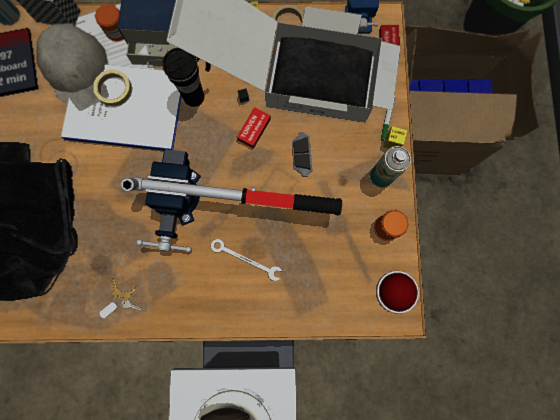

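The side view shows the wrench running from the vice (225,270) to the handle (red 275–315,170–215); in the top view the red spans columns 246–295, row ≈200. The button is too small to see at this scale, so I'll fit the axis and crop.

```bash
cat > h.py <<'E'
from workcell import env
import cv2,numpy as np
from scipy.spatial.transform import Rotation as R
def cam(f):
    K=np.array([[f["fx"],0,f["cx"]],[0,f["fy"],f["cy"]],[0,0,1]])
    M=R.from_euler("xyz",f["orientation"],degrees=True).as_matrix()@np.diag([1,-1,-1])
    return K,M,f["position"]
def ray(f,uv,z):
    K,M,p=cam(f); q=cv2.undistortPoints(np.array(uv,float).reshape(-1,1,2),K,f["D"])[:,0]
    d=np.c_[q,np.ones(len(q))]@M.T
    return p+d*((z-p[2])/d[:,2])[:,None]
def proj(f,P):
    K,M,p=cam(f); c=(np.atleast_2d(P)-p)@M
    return cv2.projectPoints(c,np.zeros(3),np.zeros(3),K,f["D"])[0][:,0]
def red(f,roi):
    b=f["image"].astype(int); m=(b[...,2]>90)&(b[...,1]<0.45*b[...,2])&(b[...,0]<0.45*b[...,2])
    k=np.zeros_like(m); x0,y0,x1,y1=roi; k[y0:y1,x0:x1]=1; return m&k
E
python3 - <<'E'
from h import *
rois={"side":(265,160,330,225),"top":(238,180,305,220)}
for n,roi in rois.items():
    f=env.grab_frame(n); m=red(f,roi); ys,xs=np.nonzero(m)
    c=np.c_[xs,ys]; mu=c.mean(0); u=np.linalg.svd(c-mu,full_matrices=False)[2][0]
    t=(c-mu)@u; e=[mu+u*t.min(),mu,mu+u*t.max()]
    P=ray(f,e,0.112); print(n,len(c),np.round(e,1).tolist(),np.round(P,4).tolist(),"len",np.linalg.norm(P[0]-P[2]),"yaw",np.degrees(np.arctan2(P[2,1]-P[0,1],P[2,0]-P[0,0])))
    for nm in("handle_slide","tube_in_jaws"):
        r=env.trace(f,nm)
        if r: 
            ys,xs=np.nonzero(r[0]["mask"]);print(nm,r[0]["score"],xs.min(),xs.max(),ys.min(),ys.max())
    x0,y0,x1,y1=roi
    im=cv2.resize(f["image"][y0:y1,x0:x1],None,fx=9,fy=9,interpolation=cv2.INTER_CUBIC)
    im=im[:590,:620]; globals()[n]=im
h=max(side.shape[0],top.shape[0])
pad=lambda i:np.pad(i,((0,h-i.shape[0]),(0,0),(0,0)))
o=np.hstack([pad(side),pad(top)]); s=min(800/o.shape[1],600/o.shape[0]); 
o=np.vstack([cv2.resize(side,(500,500)),cv2.resize(top,(500,280))]) if 0 else cv2.resize(o,None,fx=s,fy=s)
cv2.imwrite("pics/crop.png",o)
E
```

```text
side 459 [[302.5, 181.4], [288.7, 194.2], [275.1, 206.8]] [[0.5604, -0.1708, 0.112], [0.5683, -0.1059, 0.112], [0.5757, -0.0461, 0.112]] len 0.12563569383350678 yaw 82.99950753903839
handle_slide 0.88 268 328 159 215
tube_in_jaws 0.91 180 328 158 315
top 652 [[245.6, 195.9], [269.5, 198.6], [293.4, 201.2]] [[0.5782, -0.0407, 0.112], [0.5711, -0.1002, 0.112], [0.5639, -0.1594, 0.112]] len 0.11950766893632253 yaw -96.86837789744206
handle_slide 0.73 121 341 150 251
tube_in_jaws 0.9 121 341 150 251
```

View pics/crop.png

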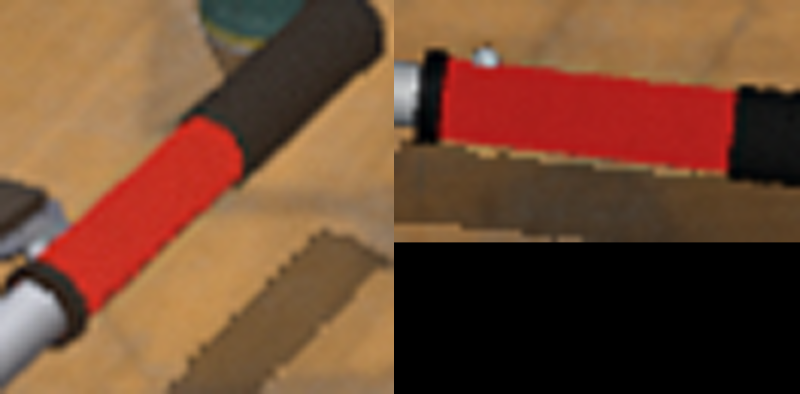

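The crops show the steel button just behind the collar: top view ≈(253.4,189.2), side view ≈(271.6,200.8). I'll solve for its position and angle.

```bash
python3 - <<'E'
from h import *
from scipy.optimize import least_squares
fs={n:env.grab_frame(n) for n in("side","top")}
ax={"side":[[302.5,181.4],[275.1,206.8]],"top":[[245.6,195.9],[293.4,201.2]]}
bt={"side":[271.6,200.8],"top":[253.4,189.2]}
def model(p):
    x0,th,s,a=p; e=np.array([-np.sin(th),np.cos(th),0]); X=np.array([np.cos(th),np.sin(th),0])
    o=np.array([x0,-.1,.11]); b=o+s*e+.0205*(np.cos(a)*X+np.sin(a)*np.array([0,0,1])); return o,e,b
def res(p,w=("side","top")):
    o,e,b=model(p); r=[]
    for n in w:
        q=proj(fs[n],[o,o+.05*e]); d=(q[1]-q[0])/np.linalg.norm(q[1]-q[0]); N=np.array([-d[1],d[0]])
        r+=[N@(np.array(c)-q[0]) for c in ax[n]]
        r+=list(proj(fs[n],b)[0]-bt[n])
    return np.array(r)
for w in(("side","top"),("side",),("top",)):
    r=least_squares(res,[.57,-.12,.04,.4],args=(w,)); o,e,b=model(r.x)
    print(w,r.x.round(4),np.degrees(r.x[1]),"axis pt at button",(o+r.x[2]*e).round(4),"res",r.fun.round(2))
# vice mid from tube_in_jaws nets
for n,f in fs.items():
    t=env.search_frame(f,"button_press"); print(n,[(np.round(d["xyz"],3),d["score"]) for d in t[:2]])
E
```

```text
('side', 'top') [ 0.5705 -0.1144  0.0416  0.1671] -6.555135947642673 axis pt at button [ 0.5752 -0.0587  0.11  ] res [-0.15  0.13 -0.62 -0.12  0.54  0.25  0.32 -0.19]
('side',) [ 0.5705 -0.1214  0.0383  0.0216] -6.95755833408613 axis pt at button [ 0.5752 -0.062   0.11  ] res [-0. -0.  0.  0.]
('top',) [ 0.5715 -0.1207  0.0416  0.6339] -6.915684576545695 axis pt at button [ 0.5765 -0.0587  0.11  ] res [0. 0. 0. 0.]
side []
top [(array([ 0.645, -0.393,  0.164]), 0.2)]
```

```bash
cat >> h.py <<'E'
th=np.radians(-6.8); A=0.35
X=np.array([np.cos(th),np.sin(th),0]); E=np.array([-np.sin(th),np.cos(th),0]); Z=np.array([0,0,1.])
D=np.cos(A)*X+np.sin(A)*Z; T=np.sin(A)*X-np.cos(A)*Z
P0=np.array([.5757,-.0587,.110])-.001*E      # axis point under the pads
def tcp(back=0,along=0,side=0): return P0+T*(.019-back)+E*along+D*side
def ori(s=1):
    y=s*D; return R.from_matrix(np.c_[np.cross(y,T),y,T]).as_euler("xyz",degrees=True)
def st():
    s=env.read_state(); F=np.array(s["force"]); p=s["position"]-tcp()
    print("t %.2f open %.3f ff %.1f F(D,E,T)=%s d(D,E,T)mm=%s"%(s["clock"],s["opening"],s["finger_force"],np.round([F@D,F@E,F@T],1),np.round([1e3*p@D,1e3*p@E,1e3*p@T],1))); return s
E
python3 - <<'E'
from h import *
env.move_straight([.153,.606,.3],rate=.3)
for s in(1,-1): print(s,ori(s),env.inverse_kinematics(tcp(.2),ori(s)))
q=[(np.abs(np.array(j)-env.read_state()["joint_positions"]).max(),s) for s in(1,-1) if (j:=env.inverse_kinematics(tcp(.2),ori(s))) is not None]
s=min(q)[1]; print("use",s)
env.goto(tcp(.2),ori(s)); st()
env.gripper_to(0.8,20)
print(env.move_straight(tcp(.06),rate=.15,force_limit=15)); st()
f=env.grab_frame("top"); a=f["image"][150:260,200:340]
g=env.grab_frame("side"); b=g["image"][130:240,220:360]
cv2.imwrite("pics/pre.png",np.vstack([cv2.resize(i,None,fx=2.7,fy=2.7,interpolation=cv2.INTER_CUBIC) for i in(a,b)]))
E
```

```text
1 [159.94647717   0.          83.2       ] [ 17.48166473  -3.30645303 -25.17227504  10.57370021 -50.21327748
 150.2216401 ]
-1 [-159.94647717    0.          -96.8       ] [ 17.48166473  -3.30645303 -25.17227504  10.57370021 -50.21327748
 -29.7783599 ]
use -1
t 4.62 open 1.001 ff 0.0 F(D,E,T)=[0.6 0.1 0.4] d(D,E,T)mm=[   0.3    0.6 -199.9]
False
t 6.35 open 0.802 ff 0.0 F(D,E,T)=[-0.1 -0.6 -0.4] d(D,E,T)mm=[  0.7   0.2 -60.6]
```

View pics/pre.png

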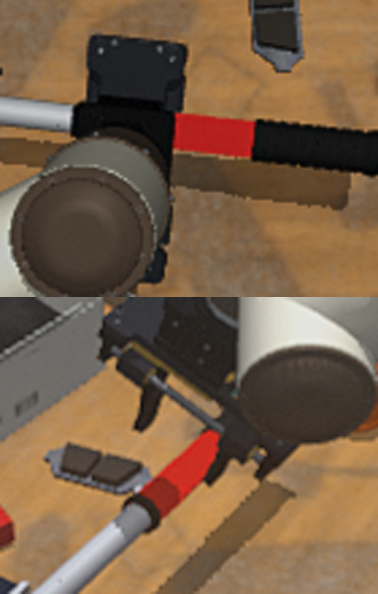

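The fingers straddle the handle in both views (side crop: fingers at (150,395) and (265,460), handle between). Now descend and close on the button.

```bash
python3 - <<'E'
from h import *
print(env.move_straight(tcp(0),rate=.08,force_limit=12)); st()
for o in(.62,.55,.5,.46,.42):
    env.gripper_to(o,15); st()
env.gripper_to(0.3,25); st()
E
```

```text
False
t 7.35 open 0.799 ff 0.0 F(D,E,T)=[0.2 0.4 0.2] d(D,E,T)mm=[ 0.4  0.1 -0.3]
t 7.97 open 0.621 ff 0.0 F(D,E,T)=[-0.9  0.9  0.2] d(D,E,T)mm=[-0.  0. -0.]
t 8.42 open 0.553 ff 0.0 F(D,E,T)=[0.  0.  0.4] d(D,E,T)mm=[-0. -0.  0.]
t 8.82 open 0.506 ff 0.0 F(D,E,T)=[-0.3 -0.4 -0. ] d(D,E,T)mm=[-0.  0. -0.]
t 9.19 open 0.461 ff 0.0 F(D,E,T)=[-0.4 -0.4 -0.5] d(D,E,T)mm=[ 0.  0. -0.]
t 9.57 open 0.421 ff 0.0 F(D,E,T)=[ 1.1 -0.2  0.4] d(D,E,T)mm=[ 0.  0. -0.]
t 10.07 open 0.303 ff 11.8 F(D,E,T)=[1.2 0.5 0.8] d(D,E,T)mm=[0.2 0.1 0. ]
```

```bash
python3 - <<'E'
from h import *
f=env.grab_frame("top"); a=f["image"][150:260,200:340]
g=env.grab_frame("side"); b=g["image"][130:240,220:360]
cv2.imwrite("pics/grip.png",np.hstack([cv2.resize(i,(400,314),interpolation=cv2.INTER_CUBIC) for i in(a,b)]))
print(proj(f,P0)-[200,150],proj(g,P0)-[220,130])
st()
E
```

```text
[[53.24730967 47.0625671 ]] [[57.71689635 74.30839835]]
t 10.18 open 0.305 ff 12.1 F(D,E,T)=[ 2.1 -0.7  0.6] d(D,E,T)mm=[0.2 0.1 0. ]
```

View pics/grip.png

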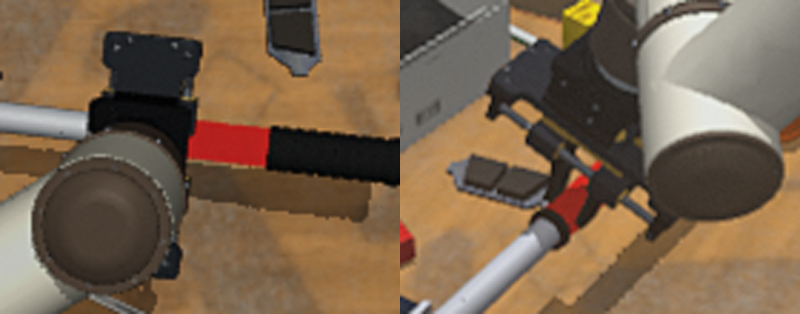

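```bash
python3 - <<'E'
from h import *
env.gripper_to(0.0,35); s=st()
print(env.move_straight(s["position"]+.010*E,rate=.03,force_limit=18)); st()
env.dwell(.2); st()
E
```

```text
t 10.40 open 0.291 ff 27.8 F(D,E,T)=[ 1.9 -0.8  2.9] d(D,E,T)mm=[0.1 0.1 0.1]
True
t 10.66 open 0.235 ff 30.7 F(D,E,T)=[ -3.5  -1.7 -18.7] d(D,E,T)mm=[ 0.2  2.1 -1.8]
t 10.86 open 0.234 ff 28.6 F(D,E,T)=[ -2.7  -1.2 -14.3] d(D,E,T)mm=[ 0.2  2.  -2.1]
```

```bash
python3 - <<'E'
from h import *
env.gripper_to(0.75,15); st()
for dep in(.010,.020):
    print(dep,env.move_straight(tcp(-dep),rate=.05,force_limit=7)); st()
    env.gripper_to(.3,12); s=st()
    if dep<.02: env.gripper_to(.75)
f=env.grab_frame("top"); a=f["image"][150:260,200:340]
g=env.grab_frame("side"); b=g["image"][160:230,250:340]
cv2.imwrite("pics/grip2.png",np.hstack([cv2.resize(i,(400,314),interpolation=cv2.INTER_CUBIC) for i in(a,b)]))
E
```

```text
t 11.85 open 0.749 ff 0.0 F(D,E,T)=[-0.4  0.1  0.8] d(D,E,T)mm=[-0.6  2.4 -0.1]
0.01 False
t 12.21 open 0.750 ff 0.0 F(D,E,T)=[ 0.8  0.1 -0.4] d(D,E,T)mm=[-0.5 -0.3 10.6]
t 12.86 open 0.388 ff 12.1 F(D,E,T)=[ 0.1  1.6 -5. ] d(D,E,T)mm=[0.2 0.1 9.6]
0.02 False
t 14.04 open 0.749 ff 0.0 F(D,E,T)=[-0.4 -0.1 -0.2] d(D,E,T)mm=[-0.6 -0.3 20.5]
t 14.69 open 0.385 ff 12.0 F(D,E,T)=[-0.2 -0.2 -4. ] d(D,E,T)mm=[ 0.2 -0.  19.7]
```

View pics/grip2.png

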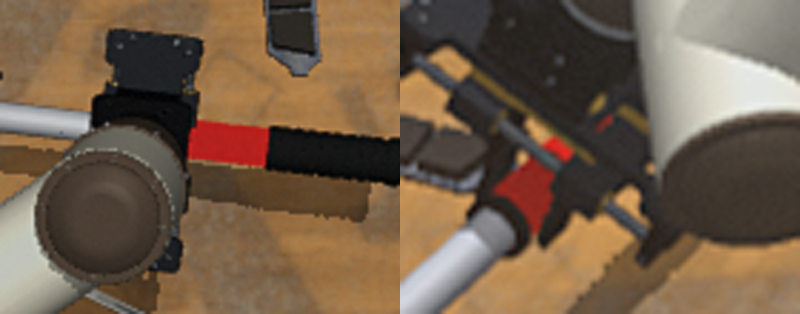

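The opening of 0.386 is 34 mm, so the pads now span the full tube and the button is level. Next is the first push.

```bash
python3 - <<'E'
from h import *
env.gripper_to(0.0,35); s=st()
print(env.move_straight(tcp(-.0205,.009),rate=.04,force_limit=18)); s=st()
E
```

```text
t 15.01 open 0.383 ff 35.0 F(D,E,T)=[-0.6 -0.  -5.6] d(D,E,T)mm=[ 0.1 -0.  19.7]
False
t 15.38 open 0.381 ff 35.0 F(D,E,T)=[-1.8 -0.7 -8.6] d(D,E,T)mm=[ 0.2  8.8 19.8]
```

```bash
python3 - <<'E'
from h import *
print(env.move_straight(tcp(-.0205,.042),rate=.04,force_limit=14)); s=st()
env.dwell(.2); st()
env.gripper_to(.75,15); st()
f=env.grab_frame("side"); print([ (np.round(d["xyz"],3),d["score"]) for d in env.search_frame(f,"handle_slide")[:1]])
E
```

```text
True
t 16.09 open 0.381 ff 35.0 F(D,E,T)=[ 2.1 -4.4 -1.4] d(D,E,T)mm=[ 0.2 35.9 19.8]
t 16.29 open 0.380 ff 35.0 F(D,E,T)=[ 3.7 -5.4 -0.8] d(D,E,T)mm=[ 0.2 35.9 19.7]
t 17.12 open 0.749 ff 0.0 F(D,E,T)=[ 0.3 -0.3  0.5] d(D,E,T)mm=[-0.1 36.3 19.7]
[]
```

Stopped dead at 35.9 mm, so the button is in the second hole. I'll return to the button and repeat.

```bash
python3 - <<'E'
from h import *
print(env.move_straight(tcp(-.0205),rate=.06,force_limit=10)); st()
env.gripper_to(.3,12); st()
env.gripper_to(0.0,35); st()
print(env.move_straight(tcp(-.0205,.009),rate=.04,force_limit=18)); s=st()
print(env.move_straight(tcp(-.0205,.042),rate=.04,force_limit=14)); s=st()
env.dwell(.2); st()
E
```

```text
False
t 17.98 open 0.751 ff 0.0 F(D,E,T)=[-0.   0.2  1.6] d(D,E,T)mm=[ 0.1  0.  20.5]
t 18.63 open 0.383 ff 12.0 F(D,E,T)=[ 0.5  1.7 -3.6] d(D,E,T)mm=[ 0.1  0.1 20.3]
t 18.85 open 0.381 ff 35.0 F(D,E,T)=[ 0.4  1.2 -3.9] d(D,E,T)mm=[ 0.1  0.1 20.3]
False
t 19.23 open 0.376 ff 35.0 F(D,E,T)=[ 0.3 -0.9 -3.9] d(D,E,T)mm=[ 0.1  8.9 20.3]
True
t 19.92 open 0.384 ff 35.0 F(D,E,T)=[ 2.5 -4.9 -1.3] d(D,E,T)mm=[ 0.1 35.8 20.4]
t 20.12 open 0.380 ff 35.0 F(D,E,T)=[ 2.8 -3.6  0.9] d(D,E,T)mm=[ 0.2 35.7 20.3]
```

Stopped dead again at 35.7 mm. Release, retreat and check.

```bash
python3 - <<'E'
from h import *
env.gripper_to(.85,15)
env.move_straight(tcp(.2,.036),rate=.15,force_limit=15)
env.goto([.25,.45,.35],[180,0,-14]); st()
ims=[]
for n,(x0,y0,x1,y1) in {"side":(230,150,340,240),"top":(200,150,350,260)}.items():
    f=env.grab_frame(n); m=red(f,(238,170,330,225)) ; ys,xs=np.nonzero(m)
    c=np.c_[xs,ys]; mu=c.mean(0); u=np.linalg.svd(c-mu,full_matrices=False)[2][0]; t=(c-mu)@u
    print(n,ray(f,[mu+u*t.min(),mu+u*t.max()],.112).round(4).tolist())
    ims.append(cv2.resize(f["image"][y0:y1,x0:x1],(400,int(400*(y1-y0)/(x1-x0))),interpolation=cv2.INTER_CUBIC)[:290])
cv2.imwrite("pics/end.png",np.hstack(ims))
E
```

```text
t 24.61 open 0.848 ff 0.0 F(D,E,T)=[-0.7 -0.5  0.7] d(D,E,T)mm=[-277.5  467.  -375.7]
side [[0.5744, -0.0807, 0.112], [0.5844, 0.0249, 0.112]]
top [[0.5818, -0.0201, 0.112], [0.5719, -0.0884, 0.112]]
```

View pics/end.png

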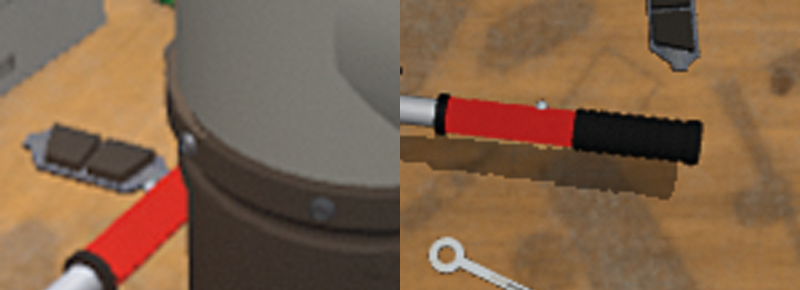

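In the top crop the button is standing out at (541,104), about 33 mm ahead of the grip. The red section's rear edge has moved about 71 mm, so the handle is at its shortest setting.

```bash
python3 -c "
from workcell import env
print(env.close_job())"
```

```text
the job is handed in; nothing more can be done
None
```

The wrench is fully collapsed: the handle moved about 70 mm to its shortest setting, the button has snapped out in the third hole, the gripper has let go and is clear, and I handed the job in after about 25 s; the arm did not go near the four loose items, but I did not re-measure their positions at the end.

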